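# Fit the ribbed roller and hold the hand roller ready over the clay

## Task

Take the green ribbed roller from the rack and press it straight down into the hand frame lying in its stand, until both ends of its axle sit in the fork clips and both red sprung catches have snapped shut over them. Then take the frame by its wooden handle, draw it out of the stand's pocket and bring it over the clay slab with the roller end tipped down at about 45 degrees. Finish still holding it there, in the grip alone: the roller level and square across the guide strips, about a hand's breadth above the middle of the clay, touching nothing; never touch the slab or its board, and leave the smooth roller, the bowl and the cup where they are.

Things in the scene. Friction and masses are not known exactly. Their poses are not given: they have to be found in the camera images.
- ribbed_roller_mid (a point): Centre of the loose green ribbed roller (110 g): drum 36 mm across, 90 mm long, on an 8 mm steel axle 124 mm long that stands out 17 mm at each end. y axis along the axle; same either way round. At the start its axle lies level in open-topped notches of the rack, centre 48 mm above the bench; it lifts straight up. The rack holds two rollers side by side, 96 mm apart, in either order.
- ribbed_roller: The same green ribbed roller; its origin is the same centre.
- smooth_roller_mid (a point): Centre of the smooth blue roller, same size, in the other place of the rack; leave it there.
- clip_seat (a point): On the hand frame, half-way between its two fork clips, where the axle's centre lies when the roller is home (75 mm above the bench while the frame lies level in its stand). Axes: x from the roller end towards the end of the wooden handle, y along the axle, z out of the clip mouths. The side arms' inner faces are 50 mm, outer faces 60 mm either side; the cross-bar begins 64 mm from the axle in +x.
- frame: The loose hand frame, 200 g, aluminium with a wooden handle; origin and axes as clip_seat. Each side arm has one fork clip: an upward slot 13 mm wide between two prongs 20 mm high, lead-ins flaring to 29 mm between their tips, which end 27 mm above the seat. A roller that is home has up to 7 mm of play under the catches.
- handle_grip (a point): Point to grasp the frame: 115 mm in +x from clip_seat, in the middle of the handle. The flat-sided handle is 20 mm wide (along y), 22 mm high and runs from 84 to 216 mm in +x from clip_seat; in the stand it is free from above between 84 and 146 mm, the last 70 mm is in the pocket.
- catch_left (a joint): Red sprung catch of the clip at +y of the frame, rad: 0 shut, up to 1.15 open. Hinged on the front prong 15 mm above the seat, it bars the slot; the axle pressed down swings it down and inward, and it springs back over the axle. Pressing both catches open takes about 10 N; the roller's own weight does not open them.
- catch_right (a joint): The same catch of the clip at -y of the frame.
- stand_rest (a point): Where clip_seat lies while the frame is in its fixed wooden stand (base 265 x 144 mm); axes as the frame's there. Two posts carry the side arms from below; the handle's end lies in a pocket 24 mm wide, 25 mm high, open only towards -x, its mouth 146 mm in +x from this point, its top 101 mm above the bench. The frame comes out by a level pull of at least 75 mm along -x.
- stand: The same stand; its origin lies on the bench, 100 mm in +x from below stand_rest.
- slab_mid (a point): Middle of the top of the grey clay slab (160 x 98 x 8 mm, top 18 mm above the bench). x runs along the slab and its two wooden guide strips, y across them.
- slab: Plywood board 220 x 144 mm with the slab and strips, fixed; origin on the bench below slab_mid.
- bowl: Blue glazed bowl, 84 mm wide, 55 mm high, beyond the slab; origin at the centre of its underside. Leave alone.
- cup: Terracotta cup, 68 mm wide, 70 mm high, beyond the slab, beside the bowl; origin at the centre of its underside. Leave alone.
Not all that is in view belongs to the job. Several things have the shape of the ribbed_roller; the one meant has the colours described above.

How it is judged:
By the outcome, as a careful person would: the job done as asked, in the order asked, and still so for the second after the job is handed in, while the arm keeps its last pose, push and grip.
It also fails if it takes over 54 s, if anything falls off the work surface, if the arm or the gripper's body presses on something with over 40 N, if the wrist force passes 120 N, or if a joint passes its speed limit or range.

## Robot

A 6-joint arm with a two-finger parallel gripper is mounted at the origin on the work surface. World frame = base frame: x ahead of the robot, y to its left, z up, the work surface at z = 0. Lengths are in m, angles in degrees, forces in N, time in s.
With the tool pointing down it reaches from about 0.35 to 0.875 m from the base axis. Payload 4.2 kg.
Tool frame: the origin (TCP) lies midway between the tips of the shut fingers; the grasp point (between the pads) lies 19 mm behind it; z points along the fingers, y is the line along which they close (so a half turn about z gives the same grasp; the last joint's range is limited). The gripper opens to 87 mm and grips with 3 to 60 N. Pads are 19 mm wide; open, the fingers measure 117 mm over their backs; the gripper's body (75 mm by 190 mm) begins 51 mm behind the grasp point.
Start: joints at [87.582, 22.042, 0.453, 0, -68.411, -14.817], TCP at [0.185, 0.597, 0.223] pointing down, gripper open.
Joint ranges: [-179.83, 179.83], [-69.29, 118.12], [-61.27, 80.66], [-181.25, 117.63], [-171.15, -9.14], [-177.46, 177.46]. Speed limits (degrees/s): [159.86, 159.86, 180, 180, 180, 180].

## Interface

Orientations are given as [roll, pitch, yaw] about the fixed x, y, z axes, in that order (R = Rz(yaw) Ry(pitch) Rx(roll)).
In Python, from workcell import env gives the robot as it stands. The module is installed in compiled form; this text tells all that it offers. Calls block until the motion is done:
- env.goto(position, orientation): joint-space move of the TCP to a pose.
- env.move_straight(position, rotation=None, rate=0.15, force_limit=None): straight line of the TCP; rotation=None keeps the orientation; rate is the mean speed in m/s. With force_limit (N) it stops when the force on the tool has changed by that much, and returns True; else False.
- env.set_joints(angles): joint-space move.
- env.gripper_to(opening, grasp_force=None): opening from 0.0 (shut) to 1.0 (fully open); grasp_force is the grip in N (None keeps the last); returns when the fingers have stopped.
- env.dwell(seconds).
- env.inverse_kinematics(position, orientation): joint angles nearest the present ones, or None.
- env.read_state(): the state.
- env.grab_frame(name): name is "scene" or "top" or "wrist"; returns a dict with "image" (420x560x3 uint8, blue, green, red), "fx", "fy", "cx", "cy" (pixels), "position" and "orientation" of the camera in the world. Camera axes: x right, y up, looking along -z (the intrinsics and any distortion apply to the point x, -y, -z); pixel columns grow to the right and rows downward; lengths in m; the calibration is good to about 2 mm. The wrist camera is an equidistant fisheye: a pixel r from the principal point sees the ray r / f radians off the axis. A picture is of the moment at which its call begins. There is no depth.
A pose or a line that the arm cannot do raises env.Unreachable and nothing moves.
- env.close_job(): hands the job in; it is judged then, once.
Trained networks look in a picture, given as the dict that the camera call returned (one of the last four; its "shot" number tells which), for a name from the list of things; names that differ only in an ending like _2 or _b are one class to them, and where a whole thing is asked for, a point or a joint stands for the part that bears it (a point fixed in the world has none). Each returns a list of dicts, best first, with "score" (0 to 1); they miss things now and then, are a little off and sometimes report something else, mostly with a low value. They report only what shows in the picture. A call takes as long as a camera call. They do not tell look-alikes from the thing itself.
- env.search_frame(picture, thing): "xyz" ([x, y, z] in m, in world coordinates, good to about 4 mm: the middle of the surface that is visible of it).
- env.trace(picture, thing): "mask" (420x560 bool, what is visible of it).
The state is a dict: "clock": time; "joint_positions": joint angles; "qvel": joint speeds; "joint_torque": joint torques, N m; "position": TCP position; "tool_rot": TCP orientation; "force": force on the tool from outside, world axes, zero at the start; "wrist_torque": the same for the moment, N m; "opening": opening from 0.0 (shut) to 1.0 (fully open); "finger_force": force on a finger pad.
Only numpy, scipy, OpenCV 4.12 (cv2) and the standard library are available. Lean on these libraries where they do the work, as an engineer would, in place of code of your own. Each camera call takes 0.05 s, during which the arm holds its last target. There are 200 camera calls.

## Working session

There is one attempt and no reset: what is moved stays moved. The work goes in short steps, each a Python script; the robot and the scene stay as the last script left them, time stands still between calls to the robot, and variables do not carry over. Pictures are saved under pics/ and viewed, at most 10 in all, crops included, and the job is handed in when it is done.

```bash
mkdir -p pics; cat > h.py <<'E'
import numpy as np, cv2
from workcell import env
from scipy.spatial.transform import Rotation as R
def cam(p): return np.array(p["position"]), p["orientation"]
E
python3 - <<'E'
from h import *
ims=[]
for n in ("scene","top"):
    p=env.grab_frame(n); print(n,p["position"],p["orientation"],p["fx"],p["cx"],p["cy"],[k for k in p])
    cv2.imwrite(f"pics/{n}0.png",p["image"])
    for t in ("ribbed_roller","smooth_roller_mid","frame","handle_grip","clip_seat","stand","slab","slab_mid","stand_rest","bowl","cup","catch_left"):
        try: print(t,[(np.round(d["xyz"],3).tolist(),round(d["score"],2)) for d in env.search_frame(p,t)][:5])
        except Exception as e: print(t,e)
print(env.read_state())
E
```

```text
scene [1.32937144 0.24974836 1.44737397] [3.06735998e+01 4.78789537e-02 1.06515770e+02] 532.3058111138507 280.8424832847141 208.50452171721622 ['image', 'fx', 'fy', 'cx', 'cy', 'position', 'orientation', 'shot']
ribbed_roller [([0.835, 0.155, 0.032], 0.97), ([0.662, 0.423, 0.031], 0.89), ([0.331, 0.316, 0.033], 0.88), ([0.588, 0.256, 0.064], 0.68), ([0.737, 0.277, 0.033], 0.62)]
smooth_roller_mid [([0.495, 0.266, 0.061], 0.58)]
frame [([0.504, -0.266, 0.078], 0.9)]
handle_grip [([0.503, -0.267, 0.081], 0.82), ([0.592, -0.256, 0.014], 0.71)]
clip_seat [([0.505, -0.268, 0.078], 0.59)]
stand [([0.594, -0.255, 0.014], 0.6), ([0.508, -0.264, 0.078], 0.6)]
slab [([0.485, -0.007, 0.02], 0.94)]
slab_mid [([0.486, -0.006, 0.016], 0.86)]
stand_rest []
bowl [([0.69, -0.079, 0.029], 0.83), ([0.589, 0.261, 0.064], 0.53)]
cup [([0.69, 0.064, 0.04], 0.87), ([0.591, -0.255, 0.016], 0.45)]
catch_left []
top [0.35132967 0.02160399 1.34297489] [ 10.13559667  -0.3717264  -90.63324978] 490.0618172558549 277.89073228192353 217.77943560563503 ['image', 'fx', 'fy', 'cx', 'cy', 'position', 'orientation', 'sh
[... 646 characters left out ...]
ch_left []
{'clock': 1.3, 'joint_positions': array([ 8.75824105e+01,  2.20413448e+01,  4.50347819e-01,  2.73888951e-04,
       -6.84118189e+01, -1.48182646e+01]), 'qvel': array([ 0.05032445,  0.05862607,  0.01923512,  0.01338774, -0.09543201,
       -0.01768072]), 'joint_torque': array([ 2.34753384e-05, -3.90475631e+01,  1.87622094e+01,  4.22443494e+00,
        1.54073891e-02, -2.18380177e-05]), 'position': array([0.18514498, 0.59690393, 0.22253872]), 'tool_rot': array([ 1.79997343e+02, -9.66370655e-04, -1.72357532e+01]), 'force': array([ 0.36594737, -0.5101755 ,  0.38806632]), 'wrist_torque': array([-0.02823723, -0.03069653, -0.01465904]), 'finger_force': 0.0, 'opening': 0.9998106494538312}
```

View pics/top0.png

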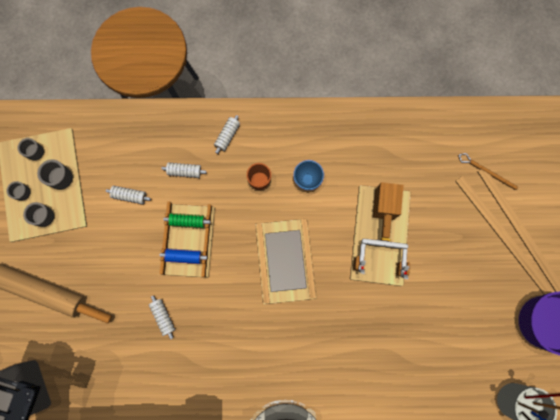

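View pics/scene0.png

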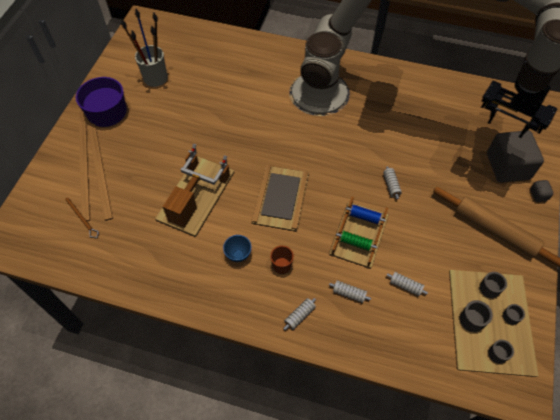

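Scene/top: the green roller sits in the rack at top px (188,220) / scene (357,241). The look-alikes are the white rollers at top px (226,134), (185,171), (128,195) and (162,317). Only the green one in the rack fits the description. The frame's clips are at top px (361,266) and (405,270) with the handle at (387,220), pointing away from the robot. I'll tour with the wrist camera for accuracy and confirm with a crop.

```bash
python3 - <<'E'
from h import *
import pickle
out=[]
for n,pos,yaw in (("rack",[.56,.25,.30],-90),("slab",[.42,-.005,.33],0),("frame",[.44,-.262,.33],0)):
    env.goto(pos,[180,0,yaw]); env.dwell(.3); p=env.grab_frame("wrist"); s=env.read_state()
    print(n,s["clock"],np.round(s["joint_positions"],0),p["position"],p["orientation"],p["fx"],p["fy"],p["cx"],p["cy"])
    out.append(p); cv2.imwrite(f"pics/w_{n}.png",p["image"])
    for t in {"rack":["ribbed_roller","smooth_roller"],"slab":["slab_mid","slab"],"frame":["frame","clip_seat","handle_grip","catch_left","stand"]}[n]:
        try: print(t,[(np.round(d["xyz"],3).tolist(),round(d["score"],2)) for d in env.search_frame(p,t)][:4])
        except Exception as e: print(t,e)
pickle.dump(out,open("w.pkl","wb"))
I=[cv2.resize(o["image"],(400,300)) for o in out]
top=cv2.resize(out[0]["image"],(800,600))
cv2.imwrite("pics/rack_big.png",top)
cv2.imwrite("pics/two.png",np.vstack([out[1]["image"],out[2]["image"]])[:, :] if 0 else cv2.resize(np.hstack([out[1]["image"],out[2]["image"]]),(800,300)))
E
```

```text
rack 3.525 [ 39.  19.   6.  -0. -78. -39.] [0.55929354 0.18333521 0.46190587] [-1.42221817e+01  1.06944567e-02 -1.79951965e+02] 325.19226210127806 325.19226210127806 280.5419751600975 206.32216894273856
ribbed_roller [([0.82, 0.153, 0.032], 0.87), ([0.66, 0.443, 0.03], 0.86), ([0.719, 0.276, 0.034], 0.83), ([0.332, 0.319, 0.032], 0.69)]
smooth_roller it knows: bowl, catch_left, catch_right, clip_seat, cup, frame, handle_grip, ribbed_roller, ribbed_roller_mid, slab, slab_mid, smooth_roller_mid, stand, stand_rest
slab 5.5667 [ 22.  -2. -15.   0. -78.  68.] [ 0.48674601 -0.00487726  0.49182787] [-1.42883955e+01 -6.77246963e-02 -8.99931829e+01] 325.19226210127806 325.19226210127806 280.5419751600975 206.32216894273856
slab_mid [([0.574, 0.243, 0.062], 0.6)]
slab [([0.472, -0.005, 0.015], 0.74)]
frame 7.025 [-12.   7.  -4.  -0. -78. 103.] [ 0.50672149 -0.26108754  0.49232299] [-1.42356321e+01 -6.40244453e-02 -8.99053203e+01] 325.19226210127806 325.19226210127806 280.5419751600975 206.32216894273856
frame [([0.509, -0.268, 0.078], 0.81)]
clip_seat [([0.504, -0.27, 0.08], 0.86)]
handle_grip [([0.508, -0.273, 0.081], 0.76)]
catch_left []
stand [([0.555, -0.271, 0.015], 0.69)]
```

View pics/rack_big.png

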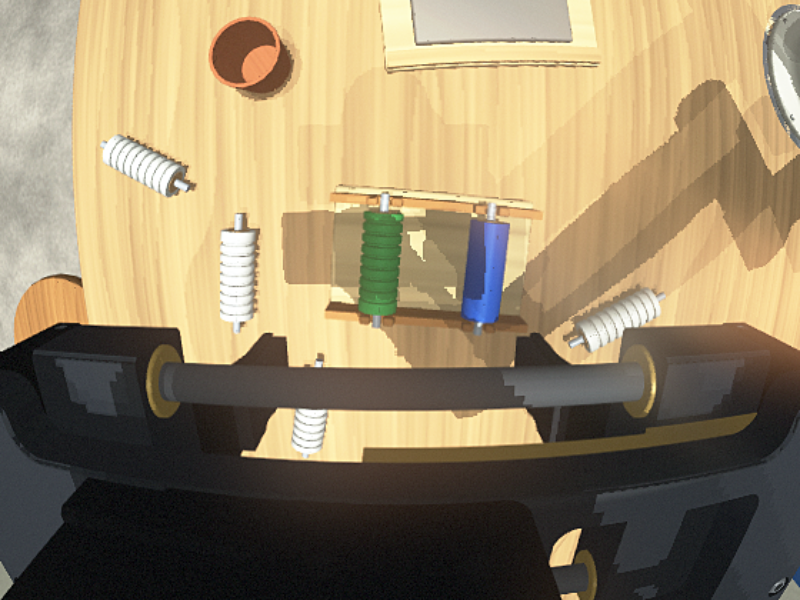

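View pics/w_frame.png

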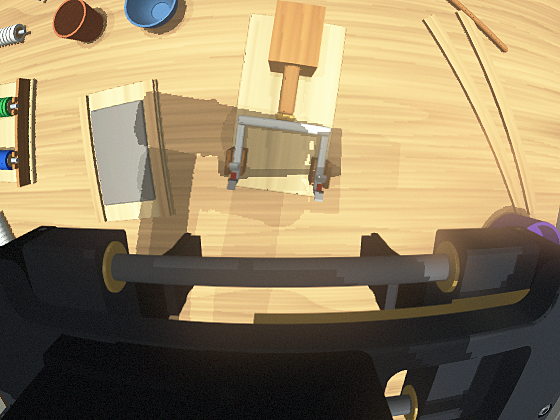

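View pics/w_slab.png

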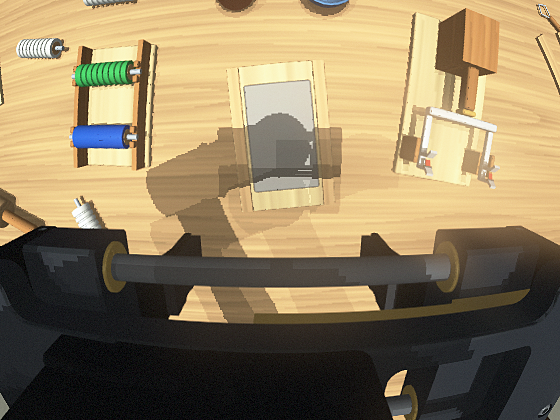

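```bash
cat >> h.py <<'E'
def ray(p,u,v,wide):
    x=(u-p["cx"])/p["fx"]; y=(v-p["cy"])/p["fy"]
    if wide:
        t=np.hypot(x,y); k=np.sin(t)/t if t>1e-9 else 1; d=np.array([x*k,y*k,np.cos(t)])
    else: d=np.array([x,y,1.])
    d=d*[1,-1,-1]
    return R.from_euler("xyz",p["orientation"],degrees=True).apply(d)
def at_z(p,uv,z,wide=True):
    d=ray(p,uv[0],uv[1],wide); c=np.array(p["position"]); return (c+d*(z-c[2])/d[2])
def proj(p,X,wide=True):
    q=R.from_euler("xyz",p["orientation"],degrees=True).inv().apply(np.atleast_2d(X)-p["position"])*[1,-1,-1]
    r=np.hypot(q[:,0],q[:,1])
    s=(np.arctan2(r,q[:,2])/np.maximum(r,1e-9)) if wide else 1/q[:,2]
    return np.c_[p["cx"]+p["fx"]*q[:,0]*s,p["cy"]+p["fy"]*q[:,1]*s]
E
python3 - <<'E'
from h import *
import pickle
from scipy.optimize import least_squares
W=pickle.load(open("w.pkl","rb")); T=env.grab_frame("top"); S=env.grab_frame("scene")
V=[(W[0],True),(W[1],True),(T,False),(S,False)]
pickle.dump((T,S),open("ts.pkl","wb"))
a=np.linspace(0,2*np.pi,40)
cyl=np.array([[18*np.cos(t),y,18*np.sin(t)] for t in a for y in (-45,45)])/1e3
def big(m):
    n,l,st,c=cv2.connectedComponentsWithStats(m.astype(np.uint8)); return l==1+np.argmax(st[1:,4])
def mom(poly=None,mask=None):
    m=cv2.moments(poly.astype(np.float32)) if mask is None else cv2.moments(mask.astype(np.uint8),True)
    return np.array([m["m10"]/m["m00"],m["m01"]/m["m00"],.5*np.arctan2(2*m["mu11"],m["mu20"]-m["mu02"])])
def fit(vs,col):
    ob=[]
    for p,w in vs:
        b,g,r=[p["image"][...,i].astype(int) for i in range(3)]
        m=big((g>1.5*r)&(g>1.35*b)&(g>35)) 
        m=cv2.morphologyEx(m.astype(np.uint8),cv2.MORPH_CLOSE,np.ones((5,5)))
        ob.append(mom(mask=m))
    def f(q):
        X=R.from_euler("z",q[2]).apply(cyl)+[q[0],q[1],.048]; r=[]
        for (p,w),o in zip(vs,ob):
            h=cv2.convexHull(proj(p,X,w).astype(np.float32)); e=mom(poly=h)-o
            e[2]=np.sin(e[2])*20; r.append(e)
        return np.ravel(r)
    s=least_squares(f,[.58,.255,.1]); return s.x,np.round(s.fun,1)
for vs in (V[:1],V[:2],V[2:3],V[3:],V): print("roller",fit(vs,"g"))
for p,w in ((W[1],True),(W[2],True),(T,False),(S,False)):
    b,g,r=[p["image"][...,i].astype(int) for i in range(3)]
    L=env.search_frame  # unused
    m=(abs(b-r)<25)&(abs(g-r)<25)&(r>40)&(r<225)
    c=proj(p,[[.472,-.005,.018]],w)[0].astype(int); k=np.zeros_like(m); k[c[1]-75:c[1]+75,c[0]-60:c[0]+60]=1
    m=big(cv2.morphologyEx((m&k).astype(np.uint8),cv2.MORPH_CLOSE,np.ones((5,5))))
    cnt=max(cv2.findContours(m.astype(np.uint8),0,2)[0],key=cv2.contourArea)[:,0]
    P=np.array([at_z(p,u,.018,w)[:2] for u in cnt])*1000
    rc=cv2.minAreaRect(P.astype(np.float32)); print("slab",rc)
crop=lambda p,x0,x1,y0,y1,k: cv2.resize(p["image"][y0:y1,x0:x1],None,fx=k,fy=k,interpolation=cv2.INTER_CUBIC)
cv2.imwrite("pics/fc.png",crop(W[2],212,347,85,205,5))
r0=cv2.resize(W[0]["image"][125:240,215:385],None,fx=4,fy=4)
cv2.imwrite("pics/rc.png",r0)
E
```

```text
roller (array([0.57717467, 0.26298063, 0.16239415]), array([ 0.1,  0.1, -3.1]))
roller (array([ 0.57778226,  0.26250366, -0.02297128]), array([-0.4, -0.3, -0.7, -0.2,  0.5, -1.2]))
roller (array([0.57891896, 0.25763567, 0.09719212]), array([ 0.1, -0.3, -3.5]))
roller (array([0.58000011, 0.25500011, 0.1       ]), array([-0.4,  1.2, -3. ]))
roller (array([0.57776296, 0.26097581, 0.06287287]), array([-0.4, -1.4, -1. ,  0.7,  0.4, -3.1, -1.2,  0.2, -2.8,  1.8,  1. ,
       -2.3]))
slab ((471.2210998535156, -6.528343200683594), (157.49618530273438, 96.77253723144531), 5.552651882171631)
slab ((471.7698974609375, -8.656814575195312), (157.63674926757812, 98.63172912597656), 5.307385444641113)
slab ((478.4611511230469, -125.2164306640625), (79.2687759399414, 402.8121032714844), 88.0262222290039)
slab ((470.50689697265625, -9.455230712890625), (158.06182861328125, 97.21991729736328), 5.448817729949951)
```

View pics/fc.png

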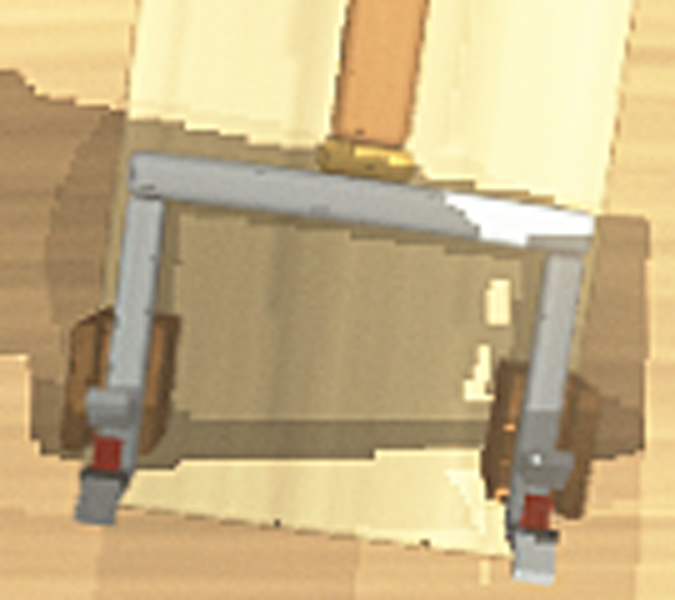

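View pics/rc.png

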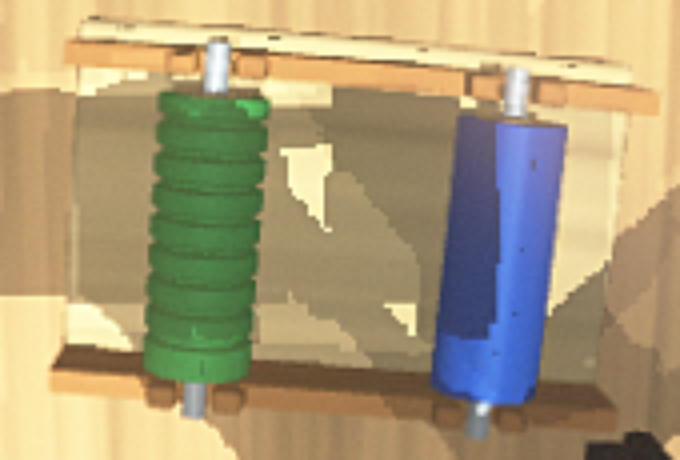

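Crop: the green ribbed roller has its axle tips at wrist px (269.8,135) and (263.3,229.3), next to the blue smooth one, so it is the one meant. Frame crop: the red catches are at wrist px (233.6,176) and (319.4,187.4), and the cross-bar's front edge runs from (245,126) to (318,134).

```bash
python3 - <<'E'
from h import *
import pickle
W=pickle.load(open("w.pkl","rb"))
a=at_z(W[0],(269.75,135.5),.051);b=at_z(W[0],(263.25,229),.051)
print("roller",(a+b)/2,np.linalg.norm(a-b),np.degrees(np.arctan2((b-a)[0],-(b-a)[1])))
c=lambda u,v:(u/5+212,v/5+85)
def pr(n,l,r,z):
    l=at_z(W[2],c(*l),z);r=at_z(W[2],c(*r),z);d=l-r;print(n,np.round((l+r)/2,4),round(np.linalg.norm(d),4),"yaw",np.degrees(np.arctan2(-d[0],d[1])))
pr("red",(108,455),(537,512),.09); pr("prongs",(104.5,452),(540,512),.100)
pr("front",(97,500),(533,558),.102);pr("back",(112,405),(547,467),.102)
pr("bar front edge",(165,205),(530,245),.08);pr("bar back edge",(135,155),(595,212),.08)
h=[at_z(W[2],c(*q),.086) for q in ((349,0),(427,0),(332,130),(408,145))]
f=(h[0]+h[1])/2;n=(h[2]+h[3])/2;print("handle near",n,np.linalg.norm(h[0]-h[1]),"yaw",np.degrees(np.arctan2((f-n)[1],(f-n)[0])))
# red by colour in both wrist views
for p in W[1:]:
    b,g,r=[p["image"][...,i].astype(int) for i in range(3)]
    k,l,s,ce=cv2.connectedComponentsWithStats(((r>110)&(g<.42*r)&(b<.42*r)).astype(np.uint8))
    print([(ce[i].round(1),s[i,4],at_z(p,ce[i],.09).round(3)) for i in range(1,k) if s[i,4]>5])
E
```

```text
roller [0.57758162 0.2572258  0.051     ] 0.12315748895447731 175.63970359551016
red [ 0.4367 -0.2567  0.09  ] 0.1093 yaw -7.642261728705686
prongs [ 0.4388 -0.2567  0.1   ] 0.1082 yaw -7.922362100834432
front [ 0.4274 -0.255   0.102 ] 0.1084 yaw -7.685245746671521
back [ 0.4505 -0.2586  0.102 ] 0.107 yaw -8.157106624685323
bar front edge [ 0.5015 -0.2628  0.08  ] 0.0927 yaw -6.191449363378852
bar back edge [ 0.5123 -0.2673  0.08  ] 0.117 yaw -6.91109107848977
handle near [ 0.52304906 -0.26825256  0.086     ] 0.019211531284250887 yaw -7.166469539878705
[]
[]
```

```bash
python3 - <<'E'
from h import *
def st(n): s=env.read_state(); print(n,round(s["clock"],2),np.round(s["position"],4),np.round(s["force"],1),round(s["opening"],3),s["finger_force"],np.round(s["joint_positions"][5]))
x,y=.5776,.2572
env.gripper_to(.8,35)
env.goto([x,y,.16],[180,0,-94.4])
print(env.move_straight([x,y,.029],rate=.1,force_limit=10)); st("down")
env.gripper_to(0,35); env.dwell(.2); st("grip")
env.move_straight([x,y,.16],rate=.12); st("lift")
p=env.grab_frame("scene"); cv2.imwrite("pics/lift.png",p["image"])
E
```

```text
False
down 11.65 [0.5781 0.2576 0.0298] [0.1 0.7 0.5] 0.8 0.0 -43.0
grip 12.54 [0.5777 0.2573 0.0291] [0.9 0.5 0.3] 0.401 34.9963004887104 -43.0
lift 13.78 [0.577  0.2569 0.1589] [ 0.5 -0.5 -2. ] 0.403 34.990977086126804 -43.0
```

```bash
python3 - <<'E'
from h import *
def st(n): s=env.read_state(); print(n,round(s["clock"],2),np.round(s["position"],4),np.round(s["force"],1),np.round(s["wrist_torque"],2),round(s["opening"],3),np.round(s["joint_positions"]))
x,y=.4375,-.2567
env.goto([x,y,.16],[180,0,-97.4]); env.dwell(.2); st("above")
print(env.move_straight([x,y,.083],rate=.06,force_limit=6)); st("tips")
print(env.move_straight([x,y,.056],rate=.03,force_limit=30)); st("pressed")
env.dwell(.2); st("hold")
p=env.grab_frame("top"); q=env.grab_frame("scene"); w=env.grab_frame("wrist")
c=lambda p,x0,x1,y0,y1:cv2.resize(p["image"][y0:y1,x0:x1],(400,400),interpolation=cv2.INTER_CUBIC)
cv2.imwrite("pics/press.png",np.hstack([c(p,335,435,190,290),c(q,150,250,130,230)]))
E
```

```text
above 15.96 [ 0.438  -0.2562  0.1599] [-0.2 -0.  -2.1] [ 0.08 -0.09  0.01] 0.4 [-12.  14. -21.  -0. -55.   5.]
False
tips 17.39 [ 0.4378 -0.2568  0.0834] [ 0.5 -0.1 -1.3] [ 0.14 -0.11 -0.05] 0.404 [-12.  19. -27.   0. -44.   5.]
False
pressed 18.44 [ 0.437  -0.2565  0.0559] [-1.8  1.4  2.9] [ 0.53  0.31 -0.  ] 0.406 [-12.  22. -28.  -0. -40.   5.]
hold 18.64 [ 0.437  -0.2565  0.0559] [-1.7  2.   4. ] [ 0.61  0.35 -0.  ] 0.406 [-12.  22. -28.  -0. -40.   5.]
```

View pics/press.png

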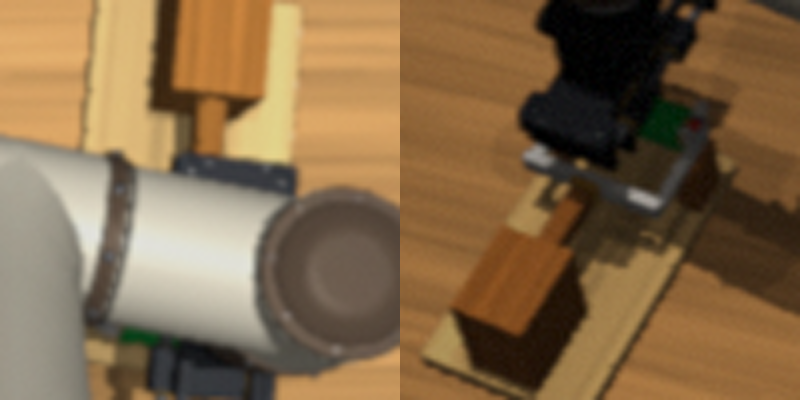

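The press view is partly hidden: green roller between the arms, red catch at (695,125). I'll press a bit further with a force limit, then let go and look from above.

```bash
python3 - <<'E'
from h import *
def st(n): s=env.read_state(); print(n,round(s["clock"],2),np.round(s["position"],4),np.round(s["force"],1),np.round(s["wrist_torque"],2),round(s["opening"],3))
x,y=.4375,-.2567
print(env.move_straight([x,y,.052],rate=.03,force_limit=22)); st("pressed2")
env.dwell(.2); st("hold")
env.move_straight([x,y,.056],rate=.03); st("relax")
env.gripper_to(.56); st("open")
env.move_straight([x,y,.17],rate=.15); st("up")
env.goto([.40,-.252,.23],[180,0,-7.4]); env.dwell(.3); st("view")
w=env.grab_frame("wrist"); import pickle; pickle.dump(w,open("w2.pkl","wb"))
c=proj(w,[[.4375,-.2567,.08],[.52,-.267,.08]]); print(c)
u,v=c[0].astype(int)
cv2.imwrite("pics/clip2.png",cv2.resize(w["image"][max(v-75,0):v+45,u-80:u+80],(800,600),interpolation=cv2.INTER_CUBIC)); print(u,v)
E
```

```text
True
pressed2 19.0 [ 0.437  -0.2567  0.0555] [-1.5  2.1  8.5] [ 0.72  0.44 -0.05] 0.404
hold 19.2 [ 0.437  -0.2566  0.0555] [-1.5  1.4  7.3] [ 0.59  0.35 -0.06] 0.402
relax 19.45 [ 0.4378 -0.2568  0.0557] [ 0.7 -0.1 -0.3] [ 0.08 -0.2   0.01] 0.399
open 20.03 [ 0.4375 -0.2567  0.056 ] [ 0.2 -0.   0.7] [ 0.09 -0.11 -0.02] 0.561
up 20.94 [ 0.4368 -0.2564  0.1691] [-0.6  0.1 -0.6] [ 0.12 -0.05  0.02] 0.553
view 22.65 [ 0.4    -0.252   0.2299] [-0.6 -0.2  1.2] [-0.05  0.01  0.  ] 0.558
[[279.86346734 155.24881792]
 [279.39800993  69.2017216 ]]
279 155
```

View pics/clip2.png

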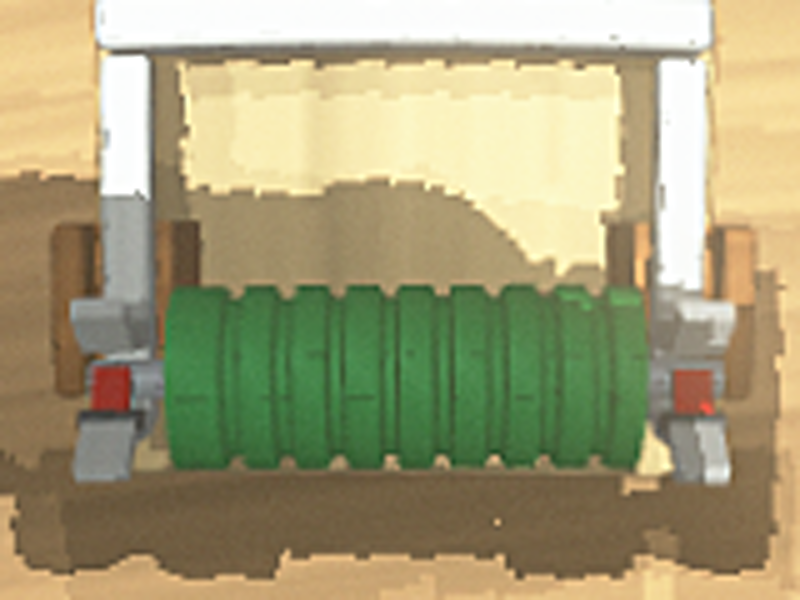

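Both red catches, at crop px (112,388) and (692,390), lie shut over the axle ends. The roller is home and level, so next I grip the handle and pull.

```bash
python3 - <<'E'
from h import *
def st(n): s=env.read_state(); print(n,round(s["clock"],2),np.round(s["position"],4),np.round(s["force"],1),np.round(s["wrist_torque"],2),round(s["opening"],3),np.round(s["finger_force"]),np.round(s["joint_positions"]))
d=np.array([np.cos(np.radians(-7.4)),np.sin(np.radians(-7.4)),0]); seat=np.array([.4375,-.2567,.056])
g=seat+.112*d; rot=[180,0,-7.4]
env.gripper_to(.6)
env.goto(g+[0,0,.09],rot)
print(env.move_straight(g,rate=.1,force_limit=8)); st("down")
env.gripper_to(0,60); env.dwell(.3); st("grip")
print(env.move_straight(g-.1*d,rate=.06,force_limit=25)); st("pulled")
env.move_straight(g-.1*d+[0,0,.15],rate=.12); st("up")
T=env.grab_frame("top");S=env.grab_frame("scene")
cv2.imwrite("pics/up.png",np.hstack([cv2.resize(p["image"][v-50:v+50,u-50:u+50],(400,400)) for p,(u,v) in ((p,proj(p,[(g-.1*d+[0,0,.15])],False)[0].astype(int)) for p in (T,S))]))
E
```

```text
False
down 24.84 [ 0.5492 -0.2713  0.0568] [0.4 0.6 0.3] [-0.02  0.03  0.  ] 0.598 0.0 [-11.  30. -13.   0. -47.  94.]
grip 25.81 [ 0.5486 -0.2711  0.0561] [-0.7  0.6  0.8] [ 0.32  0.04 -0.11] 0.222 60.0 [-11.  30. -13.  -0. -47.  94.]
False
pulled 27.62 [ 0.4497 -0.2583  0.056 ] [-1.1  0.4 -3. ] [-0.01 -0.18 -0.  ] 0.225 60.0 [-12.  23. -27.   0. -41.  95.]
up 29.02 [ 0.4489 -0.258   0.2051] [ 0.1 -0.1 -3.4] [-0.02 -0.13  0.02] 0.223 60.0 [-12.  12. -16.  -0. -62.  95.]
```

```bash
cat >> h.py <<'E'
def fin(target,yaw,tilt=45):
    rot=[180,-tilt,yaw]; Rt=R.from_euler("xyz",rot,degrees=True)
    return np.array(target)+Rt.apply([.112,0,.019]),rot
def tri(vs):
    A=np.zeros((3,3));b=np.zeros(3);o=[]
    for p,uv in vs:
        d=ray(p,uv[0],uv[1],False);d/=np.linalg.norm(d);M=np.eye(3)-np.outer(d,d);A+=M;b+=M@p["position"]
    return np.linalg.solve(A,b)
def green(p):
    b,g,r=[p["image"][...,i].astype(int) for i in range(3)]
    n,l,s,c=cv2.connectedComponentsWithStats(((g>1.5*r)&(g>1.35*b)&(g>35)).astype(np.uint8)); i=1+np.argmax(s[1:,4]); return c[i],s[i,4]
E
python3 - <<'E'
from h import *
def st(n): s=env.read_state(); print(n,round(s["clock"],2),np.round(s["position"],4),np.round(s["force"],1),np.round(s["wrist_torque"],2),round(s["opening"],3),np.round(s["finger_force"]),np.round(s["joint_positions"]))
t,rot=fin([.471,-.0078,.118],5.4); print(t,env.inverse_kinematics(t+[0,0,.08],rot))
env.goto(t+[0,0,.08],rot); st("above")
env.move_straight(t,rate=.06); env.dwell(.4); st("final")
T=env.grab_frame("top");S=env.grab_frame("scene")
gs=[green(p) for p in (T,S)]; print(gs,"tri",tri([(T,gs[0][0]),(S,gs[1][0])]))
c=[p["image"][v-55:v+55,u-55:u+55] for p,(u,v) in ((p,proj(p,[[.52,-.008,.16]],False)[0].astype(int)) for p in (T,S))]
cv2.imwrite("pics/fin.png",np.hstack([cv2.resize(x,(400,400),interpolation=cv2.INTER_CUBIC) for x in c]))
E
```

```text
[0.56321989 0.00091735 0.18376093] NoneTraceback (most recent call last):
  File "<stdin>", line 4, in <module>
workcell.Unreachable: the arm cannot take that pose within its joint ranges
```

```bash
python3 - <<'E'
from h import *
for yaw in (5.4,185.4-360,185.4):
  for tilt in (0,10,20,30,35,40,45):
    r=[]
    for z in (.10,.118,.2):
        t,rot=fin([.471,-.0078,z],yaw,tilt); q=env.inverse_kinematics(t,rot); r.append(None if q is None else np.round(q).tolist())
    print(yaw,tilt,r)
E
```

```text
5.4 0 [[16.0, 26.0, -16.0, 0.0, -48.0, 79.0], [16.0, 25.0, -15.0, 0.0, -50.0, 79.0], [16.0, 20.0, -9.0, 0.0, -61.0, 79.0]]
5.4 10 [[17.0, 20.0, -24.0, 3.0, -36.0, 76.0], [17.0, 19.0, -23.0, 3.0, -39.0, 76.0], [17.0, 14.0, -16.0, 3.0, -50.0, 77.0]]
5.4 20 [[18.0, 15.0, -34.0, 12.0, -22.0, 67.0], [18.0, 14.0, -32.0, 10.0, -25.0, 68.0], [19.0, 9.0, -24.0, 7.0, -38.0, 72.0]]
5.4 30 [None, None, [19.0, 3.0, -34.0, 17.0, -24.0, 62.0]]
5.4 35 [None, None, [18.0, 1.0, -41.0, 29.0, -15.0, 51.0]]
5.4 40 [None, None, None]
5.4 45 [None, None, None]
-174.6 0 [[23.0, 7.0, -46.0, -0.0, -38.0, -108.0], [23.0, 5.0, -44.0, -0.0, -41.0, -108.0], [23.0, -3.0, -37.0, -0.0, -56.0, -108.0]]
-174.6 10 [[21.0, 10.0, -37.0, -3.0, -53.0, -103.0], [21.0, 8.0, -36.0, -3.0, -56.0, -104.0], [21.0, 2.0, -29.0, -3.0, -69.0, -104.0]]
-174.6 20 [[19.0, 14.0, -29.0, -5.0, -66.0, -101.0], [19.0, 13.0, -28.0, -5.0, -69.0, -101.0], [19.0, 7.0, -21.0, -5.0, -81.0, -102.0]]
-174.6 30 [[18.0, 19.0, -22.0, -6.0, -79.0, -99.0], [18.0, 18.0, -21.0, -6.0, -81.0, -100.0], [18.0, 13.0, -14.0, -6.0, -92.0, -101.0]]
-174.6 35 [[17.
[... 628 characters left out ...]
-29.0, -3.0, -69.0, -104.0]]
185.4 20 [[19.0, 14.0, -29.0, -5.0, -66.0, -101.0], [19.0, 13.0, -28.0, -5.0, -69.0, -101.0], [19.0, 7.0, -21.0, -5.0, -81.0, -102.0]]
185.4 30 [[18.0, 19.0, -22.0, -6.0, -79.0, -99.0], [18.0, 18.0, -21.0, -6.0, -81.0, -100.0], [18.0, 13.0, -14.0, -6.0, -92.0, -101.0]]
185.4 35 [[17.0, 22.0, -18.0, -7.0, -84.0, -99.0], [17.0, 20.0, -17.0, -7.0, -87.0, -99.0], [17.0, 16.0, -11.0, -7.0, -98.0, -100.0]]
185.4 40 [[16.0, 24.0, -15.0, -7.0, -90.0, -98.0], [16.0, 23.0, -14.0, -7.0, -92.0, -99.0], [16.0, 18.0, -8.0, -7.0, -103.0, -100.0]]
185.4 45 [[16.0, 27.0, -12.0, -7.0, -96.0, -98.0], [16.0, 26.0, -11.0, -7.0, -98.0, -98.0], [16.0, 21.0, -5.0, -8.0, -108.0, -100.0]]
```

```bash
python3 - <<'E'
from h import *
def st(n): s=env.read_state(); print(n,round(s["clock"],2),np.round(s["position"],4),np.round(s["force"],1),np.round(s["wrist_torque"],2),round(s["opening"],3),np.round(s["finger_force"]),np.round(s["joint_positions"]))
Y=-174.6
t,rot=fin([.471,-.0078,.118],Y)
env.goto([.48,-.2,.36],[180,0,-97.4]); st("turn")
env.goto([.48,-.12,.36],[180,0,Y]); st("turned")
env.goto(t+[0,0,.1],rot); st("above")
env.move_straight(t,rate=.06); env.dwell(.4); st("final")
T=env.grab_frame("top");S=env.grab_frame("scene")
gs=[green(p) for p in (T,S)]; print(gs,"tri",tri([(T,gs[0][0]),(S,gs[1][0])]))
c=[p["image"][v-60:v+60,u-60:u+60] for p,(u,v) in ((p,proj(p,[[.45,-.008,.16]],False)[0].astype(int)) for p in (T,S))]
w=env.grab_frame("wrist")
import pickle; pickle.dump((T,S,w),open("f.pkl","wb"))
cv2.imwrite("pics/fin.png",np.vstack([np.hstack([cv2.resize(x,(400,300),interpolation=cv2.INTER_CUBIC) for x in c]),np.hstack([cv2.resize(w["image"],(400,300)),cv2.resize(S["image"],(400,300))])]))
E
```

```text
turn 30.62 [ 0.4797 -0.2     0.3594] [-0.2  0.1 -2.7] [-0.09 -0.03  0.01] 0.223 60.0 [ -5.   8.   0.  -0. -83.  -3.]
turned 31.98 [ 0.4799 -0.1201  0.3598] [ 0.4  0.  -2.4] [ 0.04 -0.02  0.05] 0.225 60.0 [  5.   5.  -3.  -0. -82. -89.]
above 32.67 [ 0.3802 -0.0169  0.2841] [-0.6  0.3 -2.1] [ 0.23 -2.11  0.05] 0.221 60.0 [  16.   20.   -3.   -8. -110. -100.]
final 34.88 [ 0.3788 -0.0165  0.1838] [ 0.8  0.6 -3. ] [ 0.22 -2.16  0.03] 0.222 60.0 [ 16.  26. -11.  -7. -98. -98.]Traceback (most recent call last):
  File "<stdin>", line 10, in <module>
  File "h.py", line 29, in green
    n,l,s,c=cv2.connectedComponentsWithStats(((g>1.5*r)&(g>1.35*b)&(g>35)).astype(np.uint8)); i=1+np.argmax(s[1:,4]); return c[i],s[i,4]
                                                                                                  ~~~~~~~~~^^^^^^^^^
    return _wrapfunc(a, 'argmax', axis=axis, out=out, **kwds)
    return bound(*args, **kwds)
ValueError: attempt to get argmax of an empty sequence
```

```bash
python3 - <<'E'
from h import *
import pickle
S=env.grab_frame("scene");T=env.grab_frame("top");w=env.grab_frame("wrist"); pickle.dump((T,S,w),open("f.pkl","wb"))
for n,p in (("top",T),("scene",S),("wrist",w)):
    for t in ("ribbed_roller","handle_grip","frame"): print(n,t,[(np.round(d["xyz"],3).tolist(),round(d["score"],2)) for d in env.search_frame(p,t)][:6])
    print(proj(p,[[.471,-.0078,.118]],n=="wrist").round())
u,v=proj(S,[[.45,-.008,.15]],False)[0].astype(int)
a=cv2.resize(S["image"][v-60:v+60,u-60:u+60],(400,400),interpolation=cv2.INTER_CUBIC)
u,v=proj(T,[[.45,-.008,.15]],False)[0].astype(int)
b=cv2.resize(T["image"][v-60:v+60,u-60:u+60],(300,300),interpolation=cv2.INTER_CUBIC)
c=np.zeros((600,800,3),np.uint8); c[:400,:400]=a; c[:300,400:700]=b; c[300:,400:]=cv2.resize(w["image"],(400,300))
cv2.imwrite("pics/fin.png",c)
E
```

```text
top ribbed_roller [([0.726, 0.282, 0.033], 0.95), ([0.324, 0.323, 0.029], 0.91), ([0.654, 0.427, 0.033], 0.58)]
top handle_grip [([0.409, 0.029, 0.021], 0.59), ([0.378, -0.018, 0.224], 0.56)]
top frame [([0.384, -0.016, 0.225], 0.89)]
[[286. 257.]]
scene ribbed_roller [([0.486, -0.003, 0.131], 0.91), ([0.664, 0.426, 0.035], 0.85), ([0.836, 0.157, 0.03], 0.78), ([0.732, 0.274, 0.033], 0.58), ([0.339, 0.32, 0.033], 0.58)]
scene handle_grip [([0.366, -0.019, 0.242], 0.83)]
scene frame [([0.364, -0.016, 0.24], 0.57), ([0.506, -0.0, 0.017], 0.56)]
[[280. 178.]]
wrist ribbed_roller []
wrist handle_grip [([0.364, -0.022, 0.242], 0.88)]
wrist frame [([0.364, -0.02, 0.24], 0.77)]
[[281. 418.]]
```

View pics/fin.png

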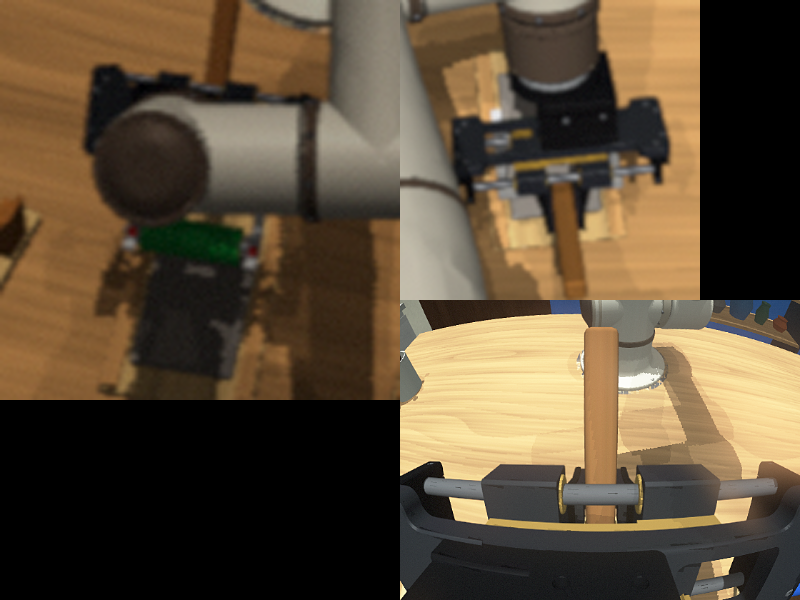

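The last picture (scene crop): the green roller is across the slab at (190,242), with both red catches at (130,237) and (252,250) shut and clear of the clay. Wrist view: handle end at (601,328). I'll check numerically for slip in the grip.

```bash
python3 - <<'E'
from h import *
import pickle
T,S,w=pickle.load(open("f.pkl","rb"))
g=np.array([.471,-.0078,.118])+R.from_euler("xyz",[180,-45,-174.6],degrees=True).apply([.112,0,0])
for tilt in (35,40,45,50,55):
    r=R.from_euler("ZY",[-174.6,-tilt],degrees=True)
    print(tilt,proj(w,g+r.apply([[.104,0,.011],[.104,0,-.011]])).round(1).tolist(),proj(S,g+r.apply([[-.112,0,0]]),False).round(1).tolist())
print("green",green(S), "wrist end seen (281,39)")
s=env.read_state();print(s["clock"],s["position"],s["finger_force"],s["qvel"].round(2))
E
```

```text
35 [[280.8, 46.5], [280.8, 63.1]] [[279.4, 178.3]]
40 [[280.8, 41.2], [280.8, 55.7]] [[279.8, 178.2]]
45 [[280.8, 36.9], [280.8, 49.1]] [[280.2, 177.7]]
50 [[280.8, 34.1], [280.8, 43.3]] [[280.7, 177.0]]
55 [[280.9, 33.0], [280.8, 38.5]] [[281.2, 176.0]]
green (array([284.26923077, 178.55384615]), np.int32(130)) wrist end seen (281,39)
35.5833 [ 0.37877242 -0.01651572  0.18377289] 59.97955184429884 [ 0.01  0.07  0.06 -0.07 -0.06  0.03]
```

```bash
python3 - <<'E'
from h import *
import pickle
T,S,w=pickle.load(open("f.pkl","rb"))
u,v=proj(S,[[.45,-.008,.15]],False)[0].astype(int)
f=lambda a,b:np.array([u-60+a*.3,v-60+b*.3])
r=R.from_euler("ZY",[-174.6,-45],degrees=True); c=np.array([.471,-.0078,.118])
print("red seen",f(130,237),f(252,250),"pred",proj(S,c+r.apply([[0,.055,.012],[0,-.055,.012]]),False))
print("drum ends seen",f(142,240),f(243,246),"pred",proj(S,c+r.apply([[0,.045,0],[0,-.045,0]]),False))
m=env.trace(S,"ribbed_roller")
for d in m[:3]: print(d["score"],np.argwhere(d["mask"]).mean(0)[::-1],d["mask"].sum()) if abs(np.argwhere(d["mask"]).mean(0)[::-1]-[281,178]).max()<25 else 0
E
```

```text
red seen [261.  177.1] [297.6 181. ] pred [[261.67789161 175.49597035]
 [297.82814046 181.38463109]]
drum ends seen [264.6 178. ] [294.9 179.8] pred [[265.60310081 175.32195865]
 [294.97021451 180.10114362]]
```

```bash
python3 -c "
from h import *
print(env.close_job())"
```

```text
the job is handed in; nothing more can be done
None
```

The job is handed in with the frame still held by its handle: the green ribbed roller is clipped in with both catches shut, its centre about 10 cm above the middle of the clay, and it is square across the strips and tipped at about 45°. I turned the frame so the handle points back towards the robot, because the arm could not reach the 45° pose the other way round.

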